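Seat the horn antenna in its taper cup and check that it rocks free

ROBOT

A 6-joint arm with a two-finger parallel gripper is mounted at the origin on the work surface. World frame = base frame: x ahead of the robot, y to its left, z up, the work surface at z = 0. Lengths are in m, angles in degrees, forces in N, time in s.
With the tool pointing down it reaches from about 0.25 to 0.8 m from the base axis. Payload 3.9 kg.
Tool frame: the origin (TCP) lies midway between the tips of the shut fingers; the grasp point (between the pads) lies 19 mm behind it (ctrl.grasp_offset is the distance from the TCP to the grasp point, in m); z points along the fingers, y is the line along which they close (so a half turn about z gives the same grasp; the last joint's range is limited). The gripper opens to 85 mm and grips with 20 to 120 N. Pads are 22 mm wide; open, the fingers measure 114 mm over their backs; the gripper's body (76 mm by 85 mm) begins 54 mm behind the grasp point. The pads swing forward as they close: fully open they stand 13 mm farther back than shut.
Start: joints at [-68.125, 14.897, -7.913, 67.191, 0, 90], TCP at [0.196, -0.487, 0.231] pointing down, gripper open.
Joint ranges: [-159.42, 159.42], [-47.68, 98.78], [-73.54, 78.23], [-108.79, 121.32], [-90, 84.71], [-180, 180]. Speed limits (degrees/s): [147.25, 147.25, 180, 180, 180, 180].

INTERFACE

Orientations are given as [roll, pitch, yaw] about the fixed x, y, z axes, in that order (R = Rz(yaw) Ry(pitch) Rx(roll)).
In Python, from bench import ctrl gives the robot as it stands.
- The arm moves only by the tool apply_moves, never from a script. Its argument "plan" is a list of rows, each a list of 7 numbers: the shift along the world's x, y, z in cm, then the turn, a rotation vector about the world's x, y, z in rad, then the closure, from 0 (fully open) to 1 (shut). In form: [[x, y, z, rx, ry, rz, grip], ...]. A call has 1 to 5 rows; each row shifts and turns the commanded pose from where the row before left it; what a row does not reach is not made up. A row lasts 1/12 s, in which the tool goes at most 41.7 mm and 7.16 degrees, less where a joint would pass 70% of its speed; a pose out of reach is approached as far as the arm can. A call is refused whole if a number of a shift passes 4.17 or a number of a turn 0.125, either way. A call with a gripper value outside its range is refused whole. The fingers move at their own pace and stop on an object; "force" is the grip in N (left out, the last holds). Time passes only in rows, so rows that do not move let the fingers close. It gives the time, the measured TCP pose, the force, the opening and the grip force at its end, in the units of the state.
- ctrl.get_state(): the state, without advancing time (a new reading comes with each control period).
- ctrl.capture(name): name is "side" or "top"; returns a dict with "color" (480x640x3 uint8, blue, green, red), "fov_y" (degrees; the focal length in pixels is half the picture's height over the tangent of half this angle, whatever the lens; pixels are square), "cx", "cy" (the principal point, pixels), "rvec" (rotation vector, rad) and "tvec" (3), from world to camera coordinates, as OpenCV has them. Camera axes: x right, y down, z forward; pixel columns grow to the right and rows downward; lengths in m; the calibration is good to about 2 mm. A picture is of the moment at which its call begins. There is no depth.
- ctrl.hand_in(): hands the job in; it is judged then, once.
The state is a dict: "time": time; "joints": joint angles; "qd": joint speeds; "joint_torque": joint torques, N m; "eef_pos": TCP position; "ee_rot": TCP orientation; "wrist_force": force on the tool from outside, world axes, zero at the start; "torque": the same for the moment, N m; "width": finger opening in m; "grip_force": force on a finger pad.
Only numpy, scipy, OpenCV 4.12 (cv2) and the standard library are available. Lean on these libraries where they do the work, as an engineer would, in place of code of your own. Each camera call takes 0.05 s, during which the arm holds its last target. There are 200 camera calls.

TASK

Take the horn antenna out of the grey parking block, keep it upright, and seat its brass tapered foot in the matching brass cup of the blue stand, the horn facing along the white line on the stand's foot; press it fully home with a gentle push of about 12 N, never more than 20 N. Still holding it seated, check that it rocks free: swing the horn in its cup about 25 degrees counter-clockwise (seen from above) from the white line, then about 25 degrees clockwise past the line. Finally leave it released, home and upright, facing along the white line again, and leave everything else undisturbed.

Things in the scene. Friction and masses are not known exactly. Their poses are not given: they have to be found in the camera images.
- horn: Horn antenna, 0.20 to 0.33 kg, upright in either hole of the parking block. Origin: centre of its brass foot's underside; z up, x towards the horn's mouth. Foot: cone 14 mm across at z=0 widening to 39 mm at z=34 mm (20 degrees each side), then a flange 50 mm across, z=34 to 39 mm. Copper horn from x=16 to 61 mm, 46 mm wide, z=46 to 90 mm; thin connector to x=-36 mm at z=68 mm.
- grip (a point): Grasp point in the antenna's black grip block, 70 mm above the foot's underside on the antenna's axis. The block is 32 mm (x) by 26 mm (y) and runs from z=39 to 91 mm above the underside: pinch it across y.
- mouth (a point): Middle of the horn's mouth, 60 mm ahead (+x) of the antenna's origin and 68 mm above it; shows which way the horn faces.
- stand: Fixed stand; origin: centre of its underside, on the table. Black foot 130 x 130 x 16 mm, blue sleeve 46 mm across up to 42 mm, brass cup on a short column on the stand's z axis. A white line on the foot runs from the axis to the stand's +x: the horn must face that way. The column is clamped at another height each time, not given by this pose: the cup's mouth is 70 to 99 mm above the table.
- seat_axis (a point): Point on the cup's axis 85 mm above the table; it does not follow the cup's unknown height: find that by feel or sight. The cup's tapered inside (20 degrees each side) is 34 mm across at the mouth, 28 mm deep, 14 mm across at the floor; outside 46 mm. It sits on a spring, 6 N/mm, 8 mm travel, stiff sideways, and does not turn. An off-centre foot stops short and pushes sideways.
- pin (a joint): Sprung contact pin in the cup's floor (m): about 0.0005 with the cup empty, about 0.004 when the foot is fully home, its underside level with the cup's floor and the flange 6 mm above the mouth (the foot first touches it 4 mm before home); its spring is weak, under 1 N.
- cup (a joint): Downward give of the cup on its spring (m): about 0.0002 empty, 0.001 more for each 6 N of downward push (12 N: about 0.0022).
- dock: Fixed grey parking block 90 x 190 x 42 mm; origin: centre of its underside. Two through holes 43 mm across at y=+50 and -50 mm; the antennas' flanges rest on its top, their feet hanging in the holes.
- stub: White stub probe with a steel tapered foot and flange like the horn's, 81 mm tall, 50 mm across, in the other hole of the parking block; leave it. Origin: centre of the foot's underside.
- mouse: Black computer mouse, about 100 x 60 x 36 mm; leave it.
- pod: Red flat debug pod, 60 x 100 x 20 mm; leave it.
- driver: Screwdriver, 170 mm long; leave it.
- attenuator: Brass attenuator, 70 x 28 x 28 mm; leave it.
- spanner: Small spanner, 150 mm long; leave it.
Not all that is in view belongs to the job. What is meant by the horn is not green, and is the larger of those in its own colour.

How it is judged:
By the outcome, as a careful person would: the job done as asked, in the order asked, and still so for the second after the job is handed in, with the robot touching nothing.
It also fails if it takes over 64 s, if anything falls off the work surface, if the arm or the gripper's body presses on something with over 40 N, if the wrist force passes 120 N, or if a joint passes its speed limit or range.

## Working session

There is one attempt and no reset: what is moved stays moved. The work goes in short steps, Python scripts to look and compute and a tool call to move; the robot and the scene stay as the last step left them, time stands still between calls to the robot, and variables do not carry over. Pictures are saved under pics/ and viewed, at most 10 in all, crops included, and the job is handed in when it is done.

Besides the shell and the picture viewer there is one more tool, called after ">>>" as name(argument=value, ...), one argument or row to a line, values as JSON. apply_moves: Moves the arm, as the interface text tells. Its arguments: {"type":"object","properties":{"plan":{"type":"array","items":{"type":"array","items":{"type":"number"}}},"force":{"type":"number"}},"required":["plan"]}

```bash
ls; mkdir -p pics; cat > h.py <<'E'
import numpy as np, cv2, json
from bench import ctrl
def cam(n):
    d=ctrl.capture(n); h,w=d["color"].shape[:2]
    f=h/2/np.tan(np.radians(d["fov_y"])/2)
    d["K"]=np.array([[f,0,d["cx"]],[0,f,d["cy"]],[0,0,1.]])
    d["R"]=cv2.Rodrigues(np.array(d["rvec"],float))[0]; d["t"]=np.array(d["tvec"],float).ravel()
    return d
def ray(d,u,v):
    r=d["R"].T@np.linalg.solve(d["K"],[u,v,1.]); return -d["R"].T@d["t"], r/np.linalg.norm(r)
def onz(d,u,v,z):
    o,r=ray(d,u,v); return o+r*(z-o[2])/r[2]
def proj(d,p):
    q=d["K"]@(d["R"]@np.array(p,float)+d["t"]); return q[:2]/q[2]
def tri(d1,p1,d2,p2):
    P=[d["K"]@np.c_[d["R"],d["t"]] for d in(d1,d2)]
    X=cv2.triangulatePoints(P[0],P[1],np.array(p1,float),np.array(p2,float)).ravel(); return X[:3]/X[3]
E
python3 - <<'E'
from h import *
for n in("top","side"):
    d=cam(n); cv2.imwrite(f"pics/{n}0.png",d["color"]); print(n,d["fov_y"],d["cx"],d["cy"],ray(d,320,240))
s=ctrl.get_state(); print(s, ctrl.grasp_offset)
E
```

```text
pics
top 47.87946704828734 321.6668160178494 232.17605665908127 (array([0.39826416, 0.01325074, 1.25139293]), array([ 0.11610508, -0.00354893, -0.99323059]))
side 57.55153424569068 327.5516586983912 237.1856055402759 (array([0.03392545, 0.77744531, 0.82747667]), array([ 0.44509669, -0.63931867, -0.62702518]))
{'time': 0.1, 'joints': array([-6.81246132e+01,  1.49329897e+01, -7.97812217e+00,  6.71915017e+01,
        3.92503327e-04,  9.00016352e+01]), 'qd': array([-0.06518277, -0.08628628,  0.16596197,  0.07466221,  0.10050766,
        0.06537992]), 'joint_torque': array([-6.87884540e-05, -4.06506443e+01,  2.54527849e+01,  1.01053237e-02,
        9.34206014e-06,  7.31402139e-07]), 'eef_pos': array([ 0.19538037, -0.48662201,  0.23054043]), 'ee_rot': array([-1.79897386e+02, -3.89574149e-04,  2.18737509e+01]), 'wrist_force': array([ 0.20199841,  0.08148662, -0.20376566]), 'torque': array([-0.01607615,  0.02593446,  0.02858833]), 'grip_force': 0.0, 'width': 0.08546587593646403} 0.0187
```

View pics/top0.png

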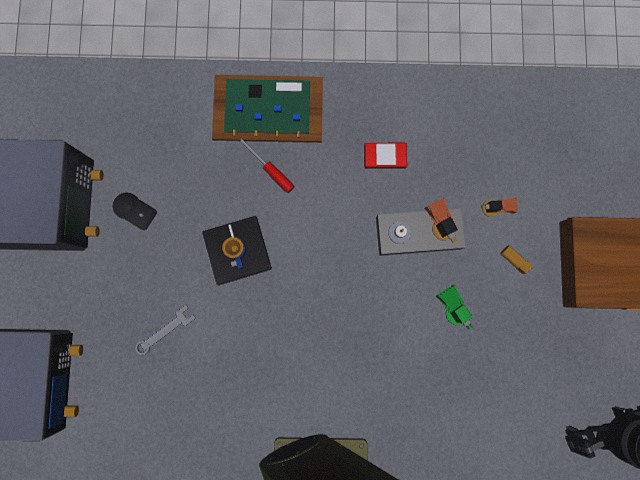

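View pics/side0.png

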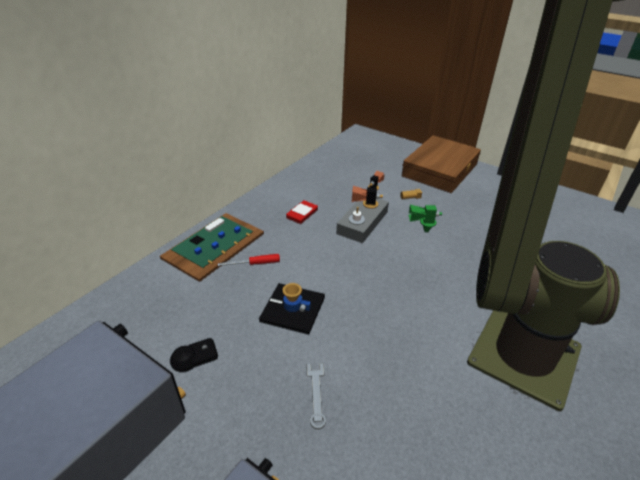

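The top view shows the stand at about (237,250), with its white line pointing up, and the dock at (420,232). The horn is in the dock's right hole at about (443,222) and the stub is at (400,231). A green decoy and a small copper one lie outside the dock. Next I'll zoom in on these.

```bash
python3 - <<'E'
from h import *
t=cv2.imread("pics/top0.png"); s=cv2.imread("pics/side0.png")
c=lambda im,x,y,w,h:cv2.resize(im[y:y+h,x:x+w],(400,300),interpolation=cv2.INTER_CUBIC)
cv2.imwrite("pics/crop0.png",np.vstack([np.hstack([c(t,190,205,100,75),c(t,370,190,100,75)]),np.hstack([c(s,245,270,100,75),c(s,325,170,100,75)])]))
E
```

```text
(no output)
```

View pics/crop0.png

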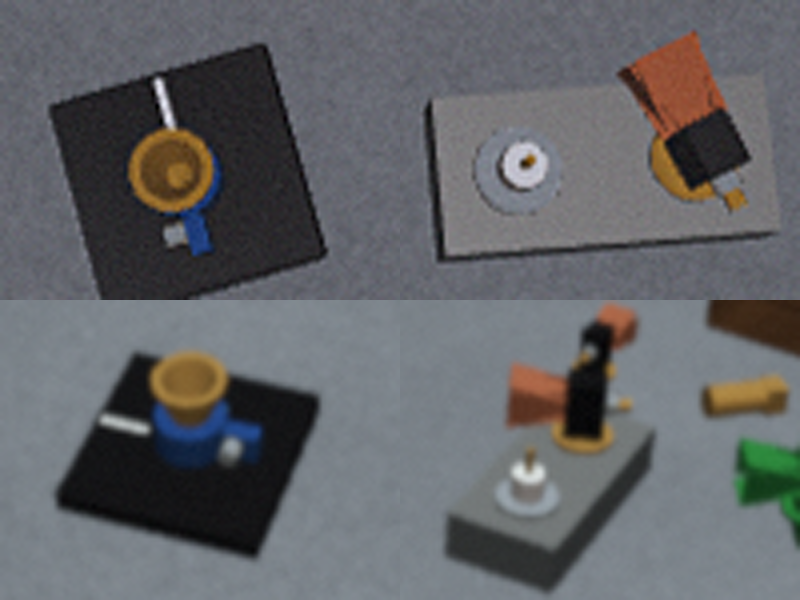

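The crops show the cup's brass rim at about top (233,247) and side (292,292). The horn's black block top is at about (447,227), with its mouth up and to the left. Measuring now.

```bash
python3 - <<'E'
from h import *
from scipy.spatial import ConvexHull
T,S=cam("top"),cam("side"); t,s=T["color"],S["color"]
hsv=lambda i:cv2.cvtColor(i,cv2.COLOR_BGR2HSV)
def roi(m,x,y,w,h):
    o=np.zeros_like(m); o[y:y+h,x:x+w]=m[y:y+h,x:x+w]; return o
def big(m):
    c=max(cv2.findContours(m,0,1)[0],key=cv2.contourArea); return c
# stand foot corners
m=roi(cv2.inRange(t,(0,0,0),(55,55,55)),190,205,95,90)
m=cv2.morphologyEx(m,cv2.MORPH_CLOSE,np.ones((15,15)))
hull=cv2.convexHull(big(m)); q=cv2.approxPolyDP(hull,8,True)[:,0]; r=cv2.minAreaRect(hull); b=cv2.boxPoints(r)
print("foot px",q.tolist(),b.tolist())
W=np.array([onz(T,*p,.016) for p in b]); print("foot world",W.round(4).tolist(),"c",W.mean(0).round(4),np.linalg.norm(W-np.roll(W,1,0),axis=1))
for a,e in zip(W,np.roll(W,-1,0)): print("edge yaw",np.degrees(np.arctan2(*(e-a)[1::-1])))
# white line
m=roi(cv2.inRange(t,(130,130,130),(255,255,255)),222,218,16,22); ys,xs=np.nonzero(m)
P=np.array([onz(T,x,y,.016) for x,y in zip(xs,ys)]); print("line",len(P),P.mean(0),); vx,vy,_,_=cv2.fitLine(P[:,:2].astype(np.float32),2,0,.01,.01).ravel(); print("line yaw",np.degrees(np.arctan2(vy,vx)))
# cup rim
def brass(i): return cv2.inRange(hsv(i),(10,90,60),(28,255,255))
c1=big(roi(brass(t),218,232,28,28)); e1=cv2.fitEllipse(cv2.convexHull(c1)); 
c2=big(roi(brass(s),280,278,26,35)); print("cup top",e1,"side bbox",cv2.boundingRect(c2))
side=c2[:,0]; top=side[side[:,1]<299]; e2=cv2.fitEllipse(cv2.convexHull(top)); print("side ell",e2)
print("cup tri",tri(T,e1[0],S,e2[0]))
for z in(.07,.085,.099): print(z,onz(T,*e1[0],z), onz(S,*e2[0],z))
# dock
m=roi(cv2.inRange(hsv(t),(0,0,85),(180,40,200)),365,195,110,70)
# horn block
m=roi(cv2.inRange(t,(0,0,0),(50,50,50)),432,212,30,30); r=cv2.minAreaRect(big(m)); b=cv2.boxPoints(r); print("block",r); W=np.array([onz(T,*p,.099) for p in b]); print(W.mean(0),np.linalg.norm(W-np.roll(W,1,0),axis=1))
for a,e in zip(W,np.roll(W,-1,0)): print("edge yaw",np.degrees(np.arctan2(*(e-a)[1::-1])))
m=roi(cv2.inRange(hsv(t),(3,120,60),(12,255,255)),420,190,40,40); r=cv2.minAreaRect(big(m)); print("horn",r,[onz(T,*p,.098).round(4).tolist() for p in cv2.boxPoints(r)])
M=cv2.moments(m,True); hc=onz(T,M['m10']/M['m00'],M['m01']/M['m00'],.09); print("horn cen",hc)
m=roi(cv2.inRange(s,(0,0,0),(45,45,45)),362,183,22,30); x=cv2.boundingRect(big(m)); print("side block",x)
for p in ([441.5,231.5],):print("flange?",onz(T,*p,.047))
# predict projection of block's centre top in side
m=roi(brass(s),360,195,24,20); print("flange side",cv2.boundingRect(big(m)))
E
```

```text
foot px [[256, 216], [271, 268], [217, 284], [203, 231]] [[201.3207244873047, 230.62265014648438], [256.1320495605469, 214.9622802734375], [271.603759765625, 269.11322021484375], [216.79241943359375, 284.7735900878906]]
foot world [[0.5594, 0.2823, 0.016], [0.5982, 0.1575, 0.016], [0.4738, 0.1181, 0.016], [0.436, 0.2415, 0.016]] c [0.5168 0.1999 0.016 ] [0.12998881 0.13069338 0.13057501 0.12903301]
edge yaw -72.70552260071415
edge yaw -162.42761870157838
edge yaw 107.02586832661622
edge yaw 18.306159288033335
line 25 [0.56078593 0.21495317 0.016     ]
line yaw 17.42989
cup top ((232.17076110839844, 246.90625), (20.623592376708984, 21.323854446411133), 48.61365509033203) side bbox (282, 283, 20, 18)
side ell ((291.68731689453125, 290.5366516113281), (15.981043815612793, 19.74201011657715), 96.9211654663086)
cup tri [0.51736147 0.20157267 0.06658373]
0.07 [0.51758326 0.20136271 0.07      ] [0.51423895 0.20380043 0.07      ]
0.085 [0.51606828 0.19897427 0.085     ] [0.5047275  0.21516008 0.085     ]
0.099 [0.5146543  0.19674507 0.099     ] [0.49585014 0.22576242 0.099     ]
block ((446.300048828125, 226.60003662109375), (13.86362075805664, 16.994115829467773), 63.43495178222656)
[ 0.56710356 -0.26280908  0.099     ] [0.02976274 0.037319   0.02982818 0.03720837]
edge yaw -62.5013713350353
edge yaw -154.11533467467876
edge yaw 117.40232237820359
edge yaw 26.09425624886064
horn ((438.7000732421875, 211.40003967285156), (20.124608993530273, 19.677398681640625), 63.43495178222656) [[0.6098, -0.2182, 0.098], [0.6299, -0.2567, 0.098], [0.5906, -0.2757, 0.098], [0.5707, -0.2373, 0.098]]
horn cen [ 0.60235554 -0.24907802  0.09      ]
side block (366, 183, 11, 21)
flange? [ 0.56334174 -0.26428503  0.047     ]
flange side (361, 199, 17, 9)
```

```bash
python3 - <<'E'
from h import *
from scipy.optimize import least_squares
T,S=cam("top"),cam("side"); t,s=T["color"],S["color"]
H=cv2.cvtColor(t,cv2.COLOR_BGR2HSV)
def roi(m,x,y,w,h):
    o=np.zeros_like(m); o[y:y+h,x:x+w]=m[y:y+h,x:x+w]; return o
big=lambda m:max(cv2.findContours(m,0,1)[0],key=cv2.contourArea)
# dock: brighter grey than table, union with all
k=cv2.medianBlur(t,3); m=roi(cv2.inRange(k,(105,105,105),(255,255,255)),365,195,110,70)
m2=roi(cv2.inRange(cv2.cvtColor(k,cv2.COLOR_BGR2HSV),(0,0,95),(180,25,255)),365,195,110,70)
print("px dock vs table",t[245,425],t[280,400])
for mm in(m,m2):
    mm=cv2.morphologyEx(cv2.morphologyEx(mm,cv2.MORPH_OPEN,np.ones((3,3))),cv2.MORPH_CLOSE,np.ones((25,25)))
    r=cv2.minAreaRect(big(mm)); W=np.array([onz(T,*p,.042) for p in cv2.boxPoints(r)]); print("dock",r,W.mean(0),np.linalg.norm(W-np.roll(W,1,0),axis=1))
    for a,e in zip(W[:2],W[1:3]): print("edge yaw",np.degrees(np.arctan2(*(e-a)[1::-1])))
# flange visible points on left: boundary of brass
m=roi(cv2.inRange(H,(12,90,60),(28,255,255)),430,220,20,22); c=big(m)[:,0]; W=np.array([onz(T,*p,.047) for p in c]); print(c.tolist())
print("decoy small", [onz(T,*p,.03).round(3).tolist() for p in((482,207),(518,198),(518,213))])
c0=np.array([.5171,.2]); 
# stub flange in top
k=cv2.absdiff(H[:,:,0],np.full_like(H[:,:,0],105)); 
print("stub px colours",H[225:240:3,388:412:4].reshape(-1,3).tolist())
E
```

```text
px dock vs table [123 120 126] [117 109 104]
dock ((418.9188537597656, 230.6541748046875), (39.706031799316406, 89.93877410888672), 85.76361083984375) [ 0.56524229 -0.21445318  0.042     ] [0.09028462 0.20504894 0.09061314 0.20308191]
edge yaw -84.64085140648427
edge yaw -176.76331367198944
dock ((419.5, 229.5), (69.0, 109.0), 90.0) [ 0.56833465 -0.21575754  0.042     ] [0.15738114 0.24901869 0.15776384 0.24485729]
edge yaw -88.90594727258245
edge yaw 178.88379370889535
[[434, 224], [433, 225], [433, 226], [433, 227], [433, 228], [433, 229], [433, 230], [433, 231], [433, 232], [434, 233], [434, 234], [435, 235], [436, 236], [437, 237], [438, 238], [439, 238], [440, 239], [441, 239], [442, 239], [443, 239], [444, 239], [445, 239], [446, 239], [447, 239], [448, 238], [447, 237], [447, 236], [446, 235], [445, 236], [444, 236], [443, 237], [442, 237], [441, 236], [441, 235], [440, 234], [439, 233], [439, 232], [438, 231], [438, 230], [437, 229], [436, 228], [436, 227], [436, 226], [435, 225], [435, 224]]
decoy small [[0.624, -0.362, 0.03], [0.647, -0.446, 0.03], [0.612, -0.445, 0.03]]
stub px colours [[30, 4, 125], [111, 30, 136], [106, 36, 134], [120, 15, 135], [111, 29, 141], [109, 16, 127], [60, 6, 128], [106, 27, 141], [130, 5, 154], [109, 21, 208], [118, 17, 210], [113, 31, 139], [103, 17, 108], [108, 24, 137], [126, 20, 203], [18, 64, 72], [123, 15, 203], [114, 29, 134], [0, 3, 80], [113, 30, 143], [158, 10, 106], [120, 13, 202], [126, 13, 204], [114, 29, 139], [15, 4, 131], [109, 20, 138], [107, 28, 128], [0, 7, 69], [108, 31, 140], [113, 21, 146]]
```

```bash
python3 - <<'E'
from h import *
from scipy.optimize import least_squares
T=cam("top")
c=[[434, 224], [433, 225], [433, 226], [433, 227], [433, 228], [433, 229], [433, 230], [433, 231], [433, 232], [434, 233], [434, 234], [435, 235], [436, 236], [437, 237], [438, 238], [439, 238], [440, 239], [441, 239], [442, 239], [443, 239], [444, 239], [445, 239]]
W=np.array([onz(T,*p,.047)[:2] for p in c])
for r in(.024,.0245,.025):
    f=least_squares(lambda q:np.hypot(*(W-q).T)-r,[.563,-.26]); print(r,f.x,f.fun.std())
# block top from crop corners: front corners & rear corner (crop origin 370,190 offset 400,0 scale 4)
for n,(x,y) in dict(a=(665,137),b=(725,110),c=(750,157),d=(690,190),mouthL=(622,72),mouthR=(695,33)).items():
    u,v=370+(x-400)/4-.375,190+y/4-.375; print(n,onz(T,u,v,.098))
s=ctrl.get_state()
E
```

```text
0.024 [ 0.56983388 -0.26859007] 0.00048356831164098307
0.0245 [ 0.57019717 -0.26907312] 0.0005297309091413113
0.025 [ 0.57055861 -0.26955391] 0.0005870416499233373
a [ 0.5727508  -0.24055129  0.098     ]
b [ 0.58812805 -0.27322708  0.098     ]
c [ 0.56269457 -0.28638804  0.098     ]
d [ 0.54415088 -0.25373927  0.098     ]
mouthL [ 0.6079453  -0.21756317  0.098     ]
mouthR [ 0.63021558 -0.25747463  0.098     ]
```

>>> apply_moves(
  plan=[
    [3.1,1.8,0,0,0,0.02,0.3],
    [3.1,1.8,0,0,0,0.02,0.3],
    [3.1,1.8,0,0,0,0.02,0.3],
    [3.1,1.8,0,0,0,0.03,0.3],
    [3.1,1.8,0,0,0,0,0.3],
  ],
  force=30,
)

```text
time: 0.77
eef_pos: [0.3518, -0.3962, 0.2314]
ee_rot: [180.0, -0.0, 27.1]
wrist_force: [0.9, -0.6, 0.1]
width: 0.0598
grip_force: 0.0
```

>>> apply_moves(
  plan=[
    [3.1,1.8,0,0,0,0,0.3],
    [3.1,1.8,0,0,0,0,0.3],
    [3.1,1.8,0,0,0,0,0.3],
    [3.1,1.8,0,0,0,0,0.3],
    [3.1,1.8,0,0,0,0,0.3],
  ],
)

```text
time: 1.18
eef_pos: [0.507, -0.306, 0.2313]
ee_rot: [180.0, 0.0, 27.0]
wrist_force: [0.2, -0.3, 0.8]
width: 0.0596
grip_force: 0.0
```

>>> apply_moves(
  plan=[
    [3.1,1.8,0,0,0,0,0.3],
    [3.1,1.8,0,0,0,0,0.3],
    [0,0,0,0,0,0,0.3],
    [0,0,0,0,0,0,0.3],
  ],
)

```text
time: 1.52
eef_pos: [0.569, -0.2699, 0.2305]
ee_rot: [-180.0, 0.0, 27.2]
wrist_force: [-0.4, -0.5, 0.6]
width: 0.0599
grip_force: 0.0
```

>>> apply_moves(
  plan=[
    [0.1,0.1,-3,0,0,0,0.3],
    [0,0,-3,0,0,0,0.3],
    [0,0,-3,0,0,0,0.3],
    [0,0,-3,0,0,0,0.3],
    [0,0,-2,0,0,0,0.3],
  ],
)

```text
time: 1.93
eef_pos: [0.5656, -0.2704, 0.0886]
ee_rot: [-179.8, 0.2, 26.9]
wrist_force: [0.1, 0.1, 0.0]
width: 0.06
grip_force: 0.0
```

>>> apply_moves(
  plan=[
    [0,0,-1.5,0,0,0,0.3],
    [0,0,-1.5,0,0,0,0.3],
    [0,0,0,0,0,0,0.3],
    [0,0,0,0,0,0,0.3],
  ],
)

```text
time: 2.27
eef_pos: [0.5668, -0.2706, 0.0608]
ee_rot: [-179.9, 0.1, 26.9]
wrist_force: [-0.1, -0.6, 0.3]
width: 0.0601
grip_force: 0.0
```

```bash
python3 - <<'E'
from h import *
s=ctrl.get_state(); print(s["eef_pos"],s["wrist_force"],s["torque"])
t=cam("top")["color"]; sd=cam("side")["color"]
c=lambda im,x,y,w,h:cv2.resize(im[y:y+h,x:x+w],(400,600),interpolation=cv2.INTER_CUBIC)
cv2.imwrite("pics/g1.png",np.hstack([c(t,400,160,80,120),c(sd,330,120,80,120)]))
E
```

```text
[ 0.56677315 -0.27062659  0.06083153] [-0.14764741 -0.58400206  0.32720244] [ 0.01867549 -0.00998472  0.01633039]
```

View pics/g1.png

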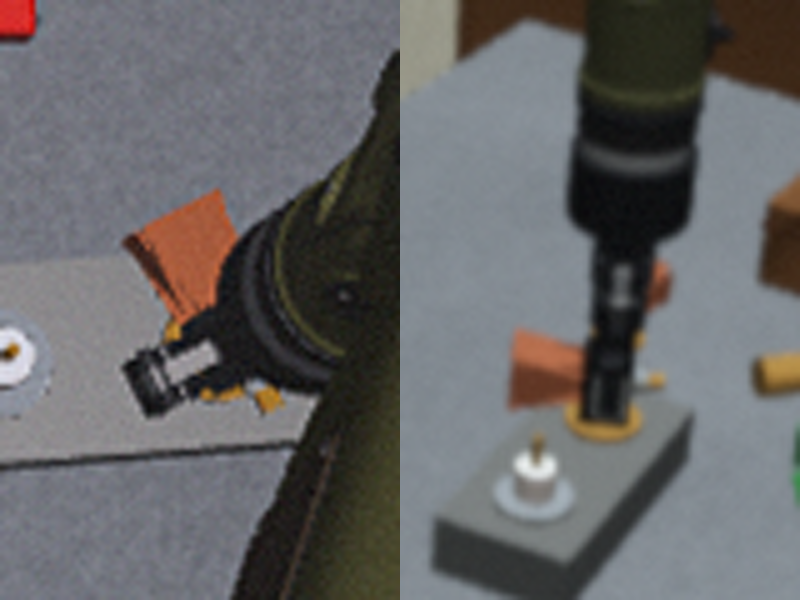

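The gripper straddles the block at side (363,200) and stands about 3 mm short along the horn's axis. I'll correct that and close.

>>> apply_moves(
  plan=[
    [0.3,0.15,-0.1,0,0,0,0.3],
    [0,0,0,0,0,0,0.3],
    [0,0,0,0,0,0,0.55],
    [0,0,0,0,0,0,0.7],
    [0,0,0,0,0,0,0.85],
  ],
  force=60,
)

```text
time: 2.78
eef_pos: [0.5719, -0.2686, 0.0608]
ee_rot: [180.0, -0.0, 27.0]
wrist_force: [-2.0, 0.6, 1.8]
width: 0.0253
grip_force: 59.0
```

>>> apply_moves(
  plan=[
    [0,0,0,0,0,0,1],
    [0,0,0,0,0,0,1],
    [0,0,0,0,0,0,1],
    [0,0,0,0,0,0,1],
  ],
)

```text
time: 3.12
eef_pos: [0.5719, -0.2687, 0.0608]
ee_rot: [180.0, -0.0, 27.0]
wrist_force: [0.4, 1.0, 3.7]
width: 0.0254
grip_force: 59.4
```

>>> apply_moves(
  plan=[
    [0,0,1,0,0,0,1],
    [0,0,3,0,0,0,1],
    [0,0,3.5,0,0,0,1],
    [0,0,3.5,0,0,0,1],
    [0,0,3,0,0,0,1],
  ],
)

```text
time: 3.53
eef_pos: [0.5712, -0.2686, 0.2022]
ee_rot: [-180.0, 0.0, 27.0]
wrist_force: [1.3, 0.4, -1.3]
width: 0.0252
grip_force: 59.2
```

>>> apply_moves(
  plan=[
    [0,0.5,2,0,0,0,1],
    [0,2,0.5,0,0,0,1],
    [-0.4,3,0,0,0,-0.02,1],
    [-0.4,3.5,0,0,0,-0.02,1],
    [-0.4,3.5,0,0,0,-0.02,1],
  ],
)

```text
time: 3.95
eef_pos: [0.5588, -0.1429, 0.2252]
ee_rot: [-180.0, 0.0, 23.4]
wrist_force: [0.2, 0.8, -2.0]
width: 0.0257
grip_force: 59.4
```

>>> apply_moves(
  plan=[
    [-0.4,3.5,0,0,0,-0.02,1],
    [-0.4,3.5,0,0,0,-0.02,1],
    [-0.4,3.5,0,0,0,-0.02,1],
    [-0.4,3.5,0,0,0,-0.02,1],
    [-0.4,3.5,0,0,0,-0.02,1],
  ],
)

```text
time: 4.37
eef_pos: [0.5385, 0.0327, 0.2252]
ee_rot: [-180.0, 0.1, 17.8]
wrist_force: [0.7, -0.0, -2.0]
width: 0.0256
grip_force: 59.4
```

>>> apply_moves(
  plan=[
    [-0.5,3.5,0,0,0,-0.005,1],
    [-0.5,3.5,0,0,0,0,1],
    [-0.5,3.5,0,0,0,0,1],
    [-0.4,3.2,0,0,0,0,1],
    [-0.3,3,0,0,0,0,1],
  ],
)

```text
time: 4.78
eef_pos: [0.5208, 0.1868, 0.2252]
ee_rot: [-179.1, 0.1, 19.3]
wrist_force: [0.8, -0.5, -2.0]
width: 0.0254
grip_force: 59.6
```

>>> apply_moves(
  plan=[
    [0,0,0,0,0,0,1],
    [0,0,-1.5,0,0,0,1],
    [0,0,-1.5,0,0,0,1],
    [0,0,0,0,0,0,1],
    [0,0,0,0,0,0,1],
  ],
)

```text
time: 5.2
eef_pos: [0.5218, 0.1821, 0.1945]
ee_rot: [-179.3, 0.2, 18.9]
wrist_force: [0.3, -0.4, -2.6]
width: 0.0257
grip_force: 59.5
```

```bash
python3 - <<'E'
from h import *
s=ctrl.get_state(); print(s["eef_pos"],s["ee_rot"],s["wrist_force"],s["torque"])
T,S=cam("top"),cam("side"); t,sd=T["color"],S["color"]
cv2.imwrite("pics/T2.png",t);cv2.imwrite("pics/S2.png",sd)
c=lambda im,x,y,w,h:cv2.resize(im[y:y+h,x:x+w],(400,600),interpolation=cv2.INTER_CUBIC)
cv2.imwrite("pics/g2.png",np.hstack([c(t,190,180,80,120),c(sd,250,220,80,120)]))
E
```

```text
[0.52183267 0.1820991  0.19452938] [-179.27548669    0.18698483   18.86601891] [ 0.2864996  -0.35025764 -2.57131864] [-0.03072577  0.02889776 -0.01824405]
```

View pics/g2.png

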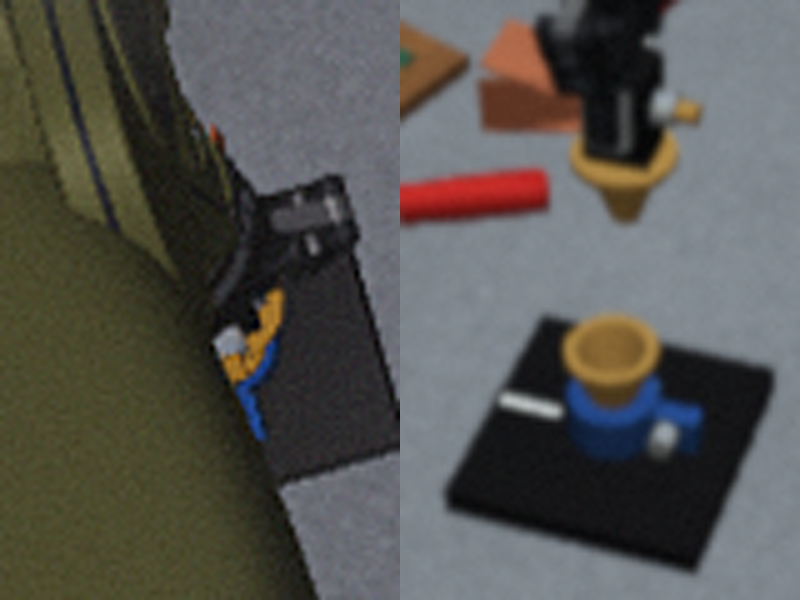

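```bash
cat > m.py <<'E'
from h import *
def roi(m,x,y,w,h):
    o=np.zeros_like(m); o[y:y+h,x:x+w]=m[y:y+h,x:x+w]; return o
big=lambda m:max(cv2.findContours(m,0,1)[0],key=cv2.contourArea)
def brass(i): return cv2.inRange(cv2.cvtColor(i,cv2.COLOR_BGR2HSV),(10,90,50),(28,255,255))
E
python3 - <<'E'
from m import *
s=ctrl.get_state(); print(s["joints"])
S=cam("side"); i=S["color"]; p=s["eef_pos"]
m=roi(brass(i),280,240,30,30); c=big(m)[:,0]
rows={y:(c[c[:,1]==y,0].min(),c[c[:,1]==y,0].max()) for y in sorted(set(c[:,1]))}; print("flange/foot rows",{int(k):(int(a),int(b)) for k,(a,b) in rows.items()})
m=roi(brass(i),280,278,26,35); c=big(m)[:,0]
rows={y:(c[c[:,1]==y,0].min(),c[c[:,1]==y,0].max()) for y in sorted(set(c[:,1]))}; print("cup rows",{int(k):(int(a),int(b)) for k,(a,b) in rows.items()})
# predicted silhouettes: flange bottom circle, underside circle about TCP axis ; cup rim about stand axis
a=np.linspace(0,2*np.pi,72)
def circ(cx,cy,z,r):
    q=np.array([proj(S,[cx+r*np.cos(k),cy+r*np.sin(k),z]) for k in a]); return q[:,0].min().round(1),q[:,0].max().round(1),q[:,1].min().round(1),q[:,1].max().round(1)
z0=p[2]-.0528
print("pred flange",circ(p[0],p[1],z0+.034,.025),"under",circ(p[0],p[1],z0,.007))
for z in(.065,.07,.075,.08,.085,.09): print("pred rim",z,circ(.5168,.1999,z,.023))
m=roi(cv2.inRange(i,(0,0,0),(40,40,40)),255,280,75,60); m=cv2.morphologyEx(m,cv2.MORPH_CLOSE,np.ones((21,21))); q=cv2.boxPoints(cv2.minAreaRect(cv2.convexHull(big(m)))); 
ap=cv2.approxPolyDP(cv2.convexHull(big(m)),4,True)[:,0]; print("plate corners side",ap.tolist())
for w in((.5594,.2823),(.5982,.1575),(.4738,.1181),(.436,.2415)): print("pred",proj(S,[*w,.016]))
E
```

```text
[ 18.83294892  18.68223998  -7.86570381  63.4311589    0.74038398
 179.94724255]
flange/foot rows {244: (284, 284), 245: (284, 286), 246: (284, 303), 247: (285, 303), 248: (284, 304), 249: (284, 304), 250: (284, 304), 251: (284, 304), 252: (284, 304), 253: (285, 303), 254: (285, 302), 255: (286, 301), 256: (288, 300), 257: (289, 299), 258: (290, 298), 259: (291, 298), 260: (292, 297), 261: (292, 297), 262: (293, 296), 263: (294, 295)}
cup rows {283: (290, 294), 284: (287, 297), 285: (284, 298), 286: (283, 299), 287: (282, 300), 288: (282, 301), 289: (282, 301), 290: (282, 302), 291: (282, 301), 292: (282, 301), 293: (283, 301), 294: (283, 299), 295: (286, 298), 296: (287, 297), 297: (288, 296), 298: (288, 296), 299: (289, 295), 300: (290, 293)}
pred flange (np.float64(282.1), np.float64(303.9), np.float64(243.7), np.float64(257.8)) under (np.float64(290.4), np.float64(296.4), np.float64(259.7), np.float64(263.7))
pred rim 0.065 (np.float64(282.4), np.float64(301.4), np.float64(283.9), np.float64(297.5))
pred rim 0.07 (np.float64(282.3), np.float64(301.4), np.float64(282.5), np.float64(296.1))
pred rim 0.075 (np.float64(282.2), np.float64(301.3), np.float64(281.0), np.float64(294.6))
pred rim 0.08 (np.float64(282.1), np.float64(301.3), np.float64(279.5), np.float64(293.1))
pred rim 0.085 (np.float64(282.0), np.float64(301.3), np.float64(278.1), np.float64(291.6))
pred rim 0.09 (np.float64(282.0), np.float64(301.3), np.float64(276.6), np.float64(290.1))
plate corners side [[279, 284], [323, 295], [308, 333], [260, 320]]
pred [257.4094063  317.39227035]
pred [278.12912075 281.42710778]
pred [325.33119072 292.60842963]
pred [308.57054433 330.05337065]
```

The side view shows the held foot centred at (294.5,263) and the cup rim at (292,290). Joint 6 is at its 180° limit, so this grasp can't turn to the line or swing. I'll put the horn back in the dock and regrasp it with the gripper turned half a turn. The view also shows the horn axis about 2 mm behind the TCP, which I'll correct at the same time.

>>> apply_moves(
  plan=[
    [0,-0.5,3,0,0,0.01,1],
    [0.4,-3,0,0,0,0.02,1],
    [0.4,-3.5,0,0,0,0.02,1],
    [0.4,-3.5,0,0,0,0.02,1],
    [0.4,-3.5,0,0,0,0.02,1],
  ],
)

```text
time: 5.77
eef_pos: [0.5393, 0.0421, 0.2267]
ee_rot: [-179.3, -0.1, 24.2]
wrist_force: [0.4, 0.2, -1.9]
width: 0.0252
grip_force: 59.6
```

>>> apply_moves(
  plan=[
    [0.4,-3.5,0,0,0,0.02,1],
    [0.4,-3.5,0,0,0,0.02,1],
    [0.4,-3.5,0,0,0,0.02,1],
    [0.4,-3.5,0,0,0,0,1],
    [0.4,-3.5,0,0,0,0,1],
  ],
)

```text
time: 6.18
eef_pos: [0.559, -0.1337, 0.2266]
ee_rot: [-179.3, -0.1, 27.5]
wrist_force: [2.1, 0.4, -2.5]
width: 0.0254
grip_force: 59.6
```

>>> apply_moves(
  plan=[
    [0.4,-3.5,0,0,0,0,1],
    [0.4,-3.5,0,0,0,0,1],
    [0.4,-3,0,0,0,0,1],
    [0,0,0,0,0,0,1],
    [0,0,0,0,0,0,1],
  ],
)

```text
time: 6.6
eef_pos: [0.5708, -0.2336, 0.2258]
ee_rot: [-179.3, -0.0, 27.4]
wrist_force: [0.1, 0.7, -1.3]
width: 0.0253
grip_force: 59.9
```

>>> apply_moves(
  plan=[
    [0.1,-2,0,-0.011,-0.0055,-0.006,1],
    [0,-1.5,0,0,0,0,1],
    [0,0,0,0,0,0,1],
    [0,0,0,0,0,0,1],
  ],
)

```text
time: 6.93
eef_pos: [0.5716, -0.2667, 0.2256]
ee_rot: [-179.9, -0.0, 27.2]
wrist_force: [-1.1, 0.5, -2.8]
width: 0.0253
grip_force: 60.0
```

>>> apply_moves(
  plan=[
    [0,-0.2,-3,0,0,-0.003,1],
    [0,0,-3,0,0,0,1],
    [0,0,-3,0,0,0,1],
    [0,0,-2.5,0,0,0,1],
    [0,0,0,0,0,0,1],
  ],
)

```text
time: 7.35
eef_pos: [0.5676, -0.2655, 0.1048]
ee_rot: [-179.4, 0.4, 27.1]
wrist_force: [-1.3, 0.1, -2.9]
width: 0.0252
grip_force: 59.9
```

>>> apply_moves(
  plan=[
    [0,0,0,0,0,0,1],
    [0,0,0,0,0,0,1],
    [0,0,0,0,0,0,1],
  ],
)

```text
time: 7.6
eef_pos: [0.5734, -0.2689, 0.1129]
ee_rot: [179.9, -0.1, 27.1]
wrist_force: [0.8, 0.7, -1.5]
width: 0.0253
grip_force: 59.9
```

>>> apply_moves(
  plan=[
    [-0.1,0,-1,0,0,0,1],
    [0,0,-1,0,0,0,1],
    [0,0,-1,0,0,0,1],
    [0,0,-0.5,0,0,0,1],
    [0,0,0,0,0,0,1],
  ],
)

```text
time: 8.02
eef_pos: [0.569, -0.2677, 0.073]
ee_rot: [-179.8, 0.2, 27.0]
wrist_force: [-0.8, 0.5, -2.7]
width: 0.0253
grip_force: 60.1
```

>>> apply_moves(
  plan=[
    [0,0,0,0,0,0,1],
    [0,0,-0.5,0,0,0,1],
    [0,0,-0.5,0,0,0,1],
    [0,0,0,0,0,0,1],
    [0,0,0,0,0,0,1],
  ],
)

```text
time: 8.43
eef_pos: [0.5703, -0.2683, 0.0649]
ee_rot: [-179.9, 0.0, 27.0]
wrist_force: [-0.0, -0.3, -2.1]
width: 0.0254
grip_force: 60.1
```

>>> apply_moves(
  plan=[
    [0,0,-0.2,0,0,0,1],
    [0,0,-0.15,0,0,0,1],
    [0,0,0,0,0,0,1],
    [0,0,0,0,0,0,1],
  ],
)

```text
time: 8.77
eef_pos: [0.5706, -0.2684, 0.0618]
ee_rot: [-179.9, 0.0, 27.0]
wrist_force: [-0.0, -0.6, -2.1]
width: 0.0249
grip_force: 60.1
```

>>> apply_moves(
  plan=[
    [0,0,-0.1,0,0,0,1],
    [0,0,0,0,0,0,1],
    [0,0,0,0,0,0,1],
  ],
)

```text
time: 9.02
eef_pos: [0.5706, -0.2684, 0.0608]
ee_rot: [-179.9, 0.0, 27.1]
wrist_force: [-0.5, -0.3, -2.5]
width: 0.0253
grip_force: 60.3
```

>>> apply_moves(
  plan=[
    [0,0,-0.1,0,0,0,1],
    [0,0,0,0,0,0,1],
    [0,0,-0.05,0,0,0,1],
    [0,0,0,0,0,0,1],
    [0,0,0,0,0,0,1],
  ],
)

```text
time: 9.43
eef_pos: [0.5707, -0.2684, 0.0608]
ee_rot: [-180.0, -0.0, 27.1]
wrist_force: [-3.0, 1.4, 7.0]
width: 0.0254
grip_force: 61.4
```

>>> apply_moves(
  plan=[
    [0,0,0.05,0,0,0,0.7],
    [0,0,0,0,0,0,0.45],
    [0,0,0,0,0,0,0.3],
    [0,0,0,0,0,0,0.3],
    [0,0,0,0,0,0,0.3],
  ],
)

```text
time: 9.85
eef_pos: [0.5707, -0.2685, 0.0596]
ee_rot: [-179.9, 0.0, 27.0]
wrist_force: [-0.1, 0.1, -0.2]
width: 0.0598
grip_force: 0.0
```

>>> apply_moves(
  plan=[
    [0,0,1,0,0,0,0.3],
    [0,0,2,0,0,0,0.3],
    [0,0,3,0,0,0,0.3],
    [0,0,3,0,0,0,0.3],
    [0,0,1,0,0,0.1,0.3],
  ],
)

```text
time: 10.27
eef_pos: [0.5729, -0.2695, 0.1653]
ee_rot: [179.7, -0.2, 32.9]
wrist_force: [1.4, -0.1, -0.1]
width: 0.06
grip_force: 0.0
```

>>> apply_moves(
  plan=[
    [0,0,0,0,0,0.124,0.3],
    [0,0,0,0,0,0.124,0.3],
    [0,0,0,0,0,0.124,0.3],
    [0,0,0,0,0,0.124,0.3],
    [0,0,0,0,0,0.124,0.3],
  ],
)

```text
time: 10.68
eef_pos: [0.5708, -0.2685, 0.1606]
ee_rot: [-180.0, 0.0, 68.7]
wrist_force: [0.4, -0.5, -0.1]
width: 0.0598
grip_force: 0.0
```

>>> apply_moves(
  plan=[
    [0,0,0,0,0,0.124,0.3],
    [0,0,0,0,0,0.124,0.3],
    [0,0,0,0,0,0.124,0.3],
    [0,0,0,0,0,0.124,0.3],
    [0,0,0,0,0,0.124,0.3],
  ],
)

```text
time: 11.1
eef_pos: [0.5708, -0.2685, 0.1605]
ee_rot: [-180.0, 0.0, 104.2]
wrist_force: [-0.4, 0.2, 0.1]
width: 0.0597
grip_force: 0.0
```

>>> apply_moves(
  plan=[
    [0,0,0,0,0,0.124,0.3],
    [0,0,0,0,0,0.124,0.3],
    [0,0,0,0,0,0.124,0.3],
    [0,0,0,0,0,0.124,0.3],
    [0,0,0,0,0,0.124,0.3],
  ],
)

```text
time: 11.52
eef_pos: [0.5707, -0.2685, 0.1605]
ee_rot: [-180.0, 0.0, 139.7]
wrist_force: [0.1, 0.6, 0.4]
width: 0.0597
grip_force: 0.0
```

>>> apply_moves(
  plan=[
    [0,0,0,0,0,0.124,0.3],
    [0,0,0,0,0,0.124,0.3],
    [0,0,0,0,0,0.124,0.3],
    [0,0,0,0,0,0.124,0.3],
    [0,0,0,0,0,0.124,0.3],
  ],
)

```text
time: 11.93
eef_pos: [0.5707, -0.2685, 0.1605]
ee_rot: [-179.9, 0.0, 175.2]
wrist_force: [0.0, -0.1, 0.2]
width: 0.0597
grip_force: 0.0
```

>>> apply_moves(
  plan=[
    [0,0,0,0,0,0.12,0.3],
    [0,0,0,0,0,0.12,0.3],
    [0,0,0,0,0,0.12,0.3],
    [0,0,0,0,0,0.1,0.3],
    [0,0,0,0,0,0,0.3],
  ],
)

```text
time: 12.35
eef_pos: [0.5708, -0.2685, 0.1605]
ee_rot: [-179.9, 0.0, -158.7]
wrist_force: [-0.9, 0.0, 0.0]
width: 0.0597
grip_force: 0.0
```

```bash
python3 - <<'E'
from m import *
s=ctrl.get_state(); print(s["eef_pos"],s["ee_rot"],s["joints"])
T=cam("top"); S=cam("side"); cv2.imwrite("pics/S3.png",S["color"])
m=roi(brass(S["color"]),355,190,35,30); c=big(m)[:,0]
print({int(y):(int(c[c[:,1]==y,0].min()),int(c[c[:,1]==y,0].max())) for y in sorted(set(c[:,1]))})
a=np.linspace(0,2*np.pi,72)
for cx,cy in((.570,-.269),(.5687,-.2694)):
    q=np.array([proj(S,[cx+.025*np.cos(k),cy+.025*np.sin(k),.047]) for k in a]); print(q.min(0),q.max(0))
E
```

```text
[ 0.57076104 -0.26848387  0.16046829] [-1.79921465e+02  4.11479609e-02 -1.58682597e+02] [-2.51798174e+01  2.71450371e+01  1.49877412e-01  6.29195499e+01
 -2.42162885e-02 -4.64972098e+01]
{199: (363, 365), 200: (363, 366), 201: (363, 377), 202: (363, 377), 203: (363, 378), 204: (364, 378), 205: (364, 377), 206: (365, 376), 207: (367, 375)}
[362.05571997 198.17360008] [377.67764447 206.90938518]
[362.46766392 198.25054732] [378.09385855 206.99042685]
```

>>> apply_moves(
  plan=[
    [-0.2,-0.1,0,0,0,0.1,0.3],
    [0,0,-3,0,0,0,0.3],
    [0,0,-3,0,0,0,0.3],
    [0,0,-2,0,0,0,0.3],
    [0,0,-1,0,0,0,0.3],
  ],
)

```text
time: 12.87
eef_pos: [0.5667, -0.2685, 0.067]
ee_rot: [179.8, -0.1, -153.2]
wrist_force: [-0.6, 0.4, 0.6]
width: 0.0598
grip_force: 0.0
```

>>> apply_moves(
  plan=[
    [0,0,-1,0,0,0,0.3],
    [0,0,0,0,0,0,0.3],
    [0,0,0,0,0,0,0.3],
    [0,0,0,0,0,0,0.3],
  ],
)

```text
time: 13.2
eef_pos: [0.5697, -0.27, 0.0612]
ee_rot: [-179.8, 0.1, -153.1]
wrist_force: [0.2, -0.0, 0.5]
width: 0.0597
grip_force: 0.0
```

>>> apply_moves(
  plan=[
    [-0.05,0.05,0,0,0,0,0.4],
    [0,0,0,0,0,0,0.6],
    [0,0,0,0,0,0,0.8],
    [0,0,0,0,0,0,1],
    [0,0,0,0,0,0,1],
  ],
)

```text
time: 13.62
eef_pos: [0.5687, -0.2692, 0.0608]
ee_rot: [-179.9, 0.1, -153.0]
wrist_force: [-0.8, 0.3, 5.4]
width: 0.0256
grip_force: 58.7
```

>>> apply_moves(
  plan=[
    [0,0,0,0,0,0,1],
    [0,0,1,0,0,0,1],
    [0,0,3,0,0,0,1],
    [0,0,3.5,0,0,0,1],
    [0,0,3.5,0,0,0,1],
  ],
)

```text
time: 14.03
eef_pos: [0.5667, -0.2682, 0.1699]
ee_rot: [179.9, -0.1, -153.0]
wrist_force: [0.7, -0.3, -1.6]
width: 0.0259
grip_force: 59.3
```

>>> apply_moves(
  plan=[
    [0,0.5,3,0,0,0,1],
    [-0.4,2,1.5,0,0,0,1],
    [-0.4,3,0,0,0,-0.02,1],
    [-0.4,3.5,0,0,0,-0.02,1],
    [-0.4,3.5,0,0,0,-0.02,1],
  ],
)

```text
time: 14.45
eef_pos: [0.5515, -0.1431, 0.2152]
ee_rot: [-180.0, 0.0, -156.6]
wrist_force: [0.3, 0.3, -1.6]
width: 0.0255
grip_force: 59.6
```

>>> apply_moves(
  plan=[
    [-0.4,3.5,0,0,0,-0.02,1],
    [-0.4,3.5,0,0,0,-0.02,1],
    [-0.4,3.5,0,0,0,-0.02,1],
    [-0.4,3.5,0,0,0,-0.02,1],
    [-0.4,3.5,0,0,0,-0.02,1],
  ],
)

```text
time: 14.87
eef_pos: [0.531, 0.0326, 0.2147]
ee_rot: [-180.0, -0.0, -162.3]
wrist_force: [0.0, 0.2, -2.7]
width: 0.0254
grip_force: 59.6
```

>>> apply_moves(
  plan=[
    [-0.3,3.5,0,0,0,0,1],
    [-0.3,3.5,0,0,0,0,1],
    [-0.3,3.5,0,0,0,0,1],
    [-0.3,3.2,0,0,0,0,1],
    [-0.2,3,0,0,0,0,1],
  ],
)

```text
time: 15.28
eef_pos: [0.5169, 0.1998, 0.2147]
ee_rot: [-180.0, -0.1, -162.2]
wrist_force: [1.2, 0.6, -2.2]
width: 0.0258
grip_force: 59.6
```

>>> apply_moves(
  plan=[
    [0,0,-1,0,0,0,1],
    [0,0,-1,0,0,0,1],
    [0,0,0,0,0,0,1],
    [0,0,0,0,0,0,1],
    [0,0,0,0,0,0,1],
  ],
)

```text
time: 15.7
eef_pos: [0.5179, 0.1968, 0.1947]
ee_rot: [-179.9, -0.0, -162.3]
wrist_force: [-0.0, 0.2, -2.3]
width: 0.0257
grip_force: 59.8
```

```bash
cat > fl.py <<'E'
from m import *
s=ctrl.get_state(); p=s["eef_pos"]; print(p,s["ee_rot"],s["joints"][5],s["wrist_force"],s["torque"])
S=cam("side"); i=S["color"]
m=roi(brass(i),280,235,30,44); c=big(m)[:,0]
print({int(y):(int(c[c[:,1]==y,0].min()),int(c[c[:,1]==y,0].max())) for y in sorted(set(c[:,1]))})
a=np.linspace(0,2*np.pi,72)
z0=p[2]-.0528
for z,r in((z0+.034,.025),(z0,.007)):
    q=np.array([proj(S,[p[0]+r*np.cos(k),p[1]+r*np.sin(k),z]) for k in a]); print("pred",q.min(0),q.max(0))
E
python3 fl.py
```

```text
[0.51792782 0.19681412 0.19465121] [-1.79928799e+02 -4.54466836e-02 -1.62307248e+02] 3.1538553424326286 [-0.04383636  0.19544871 -2.30762313] [ 0.01768906  0.01219814 -0.00973251]
{249: (282, 282), 250: (282, 300), 251: (282, 300), 252: (282, 301), 253: (281, 301), 254: (281, 301), 255: (281, 301), 256: (281, 301), 257: (281, 301), 258: (282, 300), 259: (283, 299), 260: (284, 298), 261: (286, 296), 262: (287, 295), 263: (288, 295), 264: (289, 294), 265: (289, 294), 266: (290, 293), 267: (291, 293)}
pred [279.93415562 248.10448676] [301.99107302 262.49228348]
pred [288.39302357 264.22345724] [294.4379306  268.28646432]
```

>>> apply_moves(
  plan=[
    [-0.1,0.3,-2,0,0,-0.003,1],
    [0,0,-2,0,0,0,1],
    [0,0,-1.5,0,0,0,1],
    [0,0,0,0,0,0,1],
    [0,0,0,0,0,0,1],
  ],
)

```text
time: 16.17
eef_pos: [0.5168, 0.2002, 0.1397]
ee_rot: [-179.9, -0.1, -162.4]
wrist_force: [0.2, -0.4, -1.8]
width: 0.0258
grip_force: 59.7
```

>>> apply_moves(
  plan=[
    [0,0,0,0,0,0,1],
    [0,0,0,0,0,0,1],
  ],
)

```text
time: 16.33
eef_pos: [0.5183, 0.2012, 0.1413]
ee_rot: [-180.0, 0.2, -162.4]
wrist_force: [-0.2, -0.1, -2.3]
width: 0.0253
grip_force: 59.7
```

>>> apply_moves(
  plan=[
    [-0.1,-0.1,-0.6,0,0,0,1],
    [0,0,-0.6,0,0,0,1],
    [0,0,-0.5,0,0,0,1],
    [0,0,0,0,0,0,1],
    [0,0,0,0,0,0,1],
  ],
)

```text
time: 16.75
eef_pos: [0.5156, 0.1999, 0.1222]
ee_rot: [-179.9, -0.1, -162.4]
wrist_force: [-0.2, -0.2, -2.0]
width: 0.025
grip_force: 59.7
```

>>> apply_moves(
  plan=[
    [0,0,0,0,0,0,1],
    [0,0,-0.4,0,0,0,1],
    [0,0,-0.4,0,0,0,1],
    [0,0,0,0,0,0,1],
    [0,0,0,0,0,0,1],
  ],
)

```text
time: 17.17
eef_pos: [0.5157, 0.1999, 0.1144]
ee_rot: [-179.9, -0.0, -162.4]
wrist_force: [-0.1, -0.7, -2.0]
width: 0.0255
grip_force: 59.7
```

>>> apply_moves(
  plan=[
    [0.1,0.05,-0.2,0,0,0,1],
    [0,0,-0.2,0,0,0,1],
    [0,0,-0.1,0,0,0,1],
    [0,0,0,0,0,0,1],
    [0,0,0,0,0,0,1],
  ],
)

```text
time: 17.58
eef_pos: [0.517, 0.2005, 0.1097]
ee_rot: [-179.9, 0.0, -162.4]
wrist_force: [-0.1, 0.5, -2.4]
width: 0.0256
grip_force: 59.7
```

>>> apply_moves(
  plan=[
    [0,0,-0.15,0,0,0,1],
    [0,0,-0.15,0,0,0,1],
    [0,0,0,0,0,0,1],
    [0,0,0,0,0,0,1],
  ],
)

```text
time: 17.92
eef_pos: [0.517, 0.2005, 0.1067]
ee_rot: [-179.9, 0.0, -162.4]
wrist_force: [-0.0, -0.4, -2.2]
width: 0.0254
grip_force: 59.7
```

>>> apply_moves(
  plan=[
    [0,0,-0.15,0,0,0,1],
    [0,0,0,0,0,0,1],
    [0,0,-0.1,0,0,0,1],
    [0,0,0,0,0,0,1],
    [0,0,0,0,0,0,1],
  ],
)

```text
time: 18.33
eef_pos: [0.517, 0.2005, 0.1042]
ee_rot: [-179.9, 0.0, -162.4]
wrist_force: [0.1, -0.2, -1.5]
width: 0.0253
grip_force: 59.7
```

>>> apply_moves(
  plan=[
    [0,0,-0.1,0,0,0,1],
    [0,0,0,0,0,0,1],
    [0,0,-0.1,0,0,0,1],
    [0,0,0,0,0,0,1],
    [0,0,0,0,0,0,1],
  ],
)

```text
time: 18.75
eef_pos: [0.517, 0.2006, 0.1022]
ee_rot: [-179.9, 0.0, -162.4]
wrist_force: [-0.4, -0.3, -1.7]
width: 0.0251
grip_force: 59.7
```

>>> apply_moves(
  plan=[
    [0,0,-0.1,0,0,0,1],
    [0,0,0,0,0,0,1],
    [0,0,-0.1,0,0,0,1],
    [0,0,0,0,0,0,1],
    [0,0,0,0,0,0,1],
  ],
)

```text
time: 19.17
eef_pos: [0.517, 0.2005, 0.1002]
ee_rot: [-179.9, 0.0, -162.4]
wrist_force: [0.1, -0.6, -1.8]
width: 0.0251
grip_force: 59.7
```

>>> apply_moves(
  plan=[
    [0,0,-0.1,0,0,0,1],
    [0,0,0,0,0,0,1],
    [0,0,-0.1,0,0,0,1],
    [0,0,0,0,0,0,1],
    [0,0,0,0,0,0,1],
  ],
)

```text
time: 19.58
eef_pos: [0.5171, 0.2006, 0.0983]
ee_rot: [-179.9, 0.0, -162.4]
wrist_force: [-0.6, 0.0, -1.0]
width: 0.0253
grip_force: 59.7
```

>>> apply_moves(
  plan=[
    [0,0,-0.05,0,0,0,1],
    [0,0,0,0,0,0,1],
    [0,0,-0.05,0,0,0,1],
    [0,0,0,0,0,0,1],
    [0,0,0,0,0,0,1],
  ],
)

```text
time: 20.0
eef_pos: [0.5171, 0.2007, 0.0974]
ee_rot: [-180.0, 0.0, -162.4]
wrist_force: [-0.5, 0.6, -1.3]
width: 0.0255
grip_force: 59.7
```

>>> apply_moves(
  plan=[
    [0,0,-0.1,0,0,0,1],
    [0,0,0,0,0,0,1],
    [0,0,-0.05,0,0,0,1],
    [0,0,0,0,0,0,1],
    [0,0,0,0,0,0,1],
  ],
)

```text
time: 20.42
eef_pos: [0.5171, 0.2009, 0.096]
ee_rot: [-180.0, 0.0, -162.4]
wrist_force: [-0.8, 1.6, 1.9]
width: 0.0256
grip_force: 60.3
```

>>> apply_moves(
  plan=[
    [-0.03,0.05,0,0,0,0,1],
    [0,0,0,0,0,0,1],
    [0,0,-0.05,0,0,0,1],
    [0,0,0,0,0,0,1],
    [0,0,0,0,0,0,1],
  ],
)

```text
time: 20.83
eef_pos: [0.5169, 0.201, 0.0955]
ee_rot: [-179.9, 0.0, -162.4]
wrist_force: [-1.2, 0.8, 3.3]
width: 0.0252
grip_force: 60.3
```

```bash
python3 - <<'E'
from h import *
s=ctrl.get_state(); print(s["eef_pos"],s["wrist_force"],s["torque"])
E
```

```text
[0.51694426 0.20104436 0.0954954 ] [-1.24578522  0.84344553  3.2790103 ] [ 0.16663995  0.32145477 -0.065644  ]
```

>>> apply_moves(
  plan=[
    [-0.04,0.03,0,0,0,0,1],
    [0,0,0,0,0,0,1],
    [0,0,-0.05,0,0,0,1],
    [0,0,0,0,0,0,1],
    [0,0,0,0,0,0,1],
  ],
)

```text
time: 21.25
eef_pos: [0.5168, 0.2012, 0.0951]
ee_rot: [-179.9, 0.1, -162.4]
wrist_force: [-0.2, -0.6, 5.1]
width: 0.0257
grip_force: 60.7
```

```bash
python3 - <<'E'
from h import *
s=ctrl.get_state(); print(s["eef_pos"],s["wrist_force"],s["torque"])
S=cam("side")["color"]; cv2.imwrite("pics/S4.png",S); cv2.imwrite("pics/c4.png",cv2.resize(S[230:320,240:340],(800,600)[:1]+(600,),interpolation=cv2.INTER_CUBIC))
E
```

```text
[0.51682874 0.20117867 0.09513168] [-0.18987946 -0.64558162  5.05947699] [-0.19014122  0.17296819 -0.01090112]
```

View pics/c4.png

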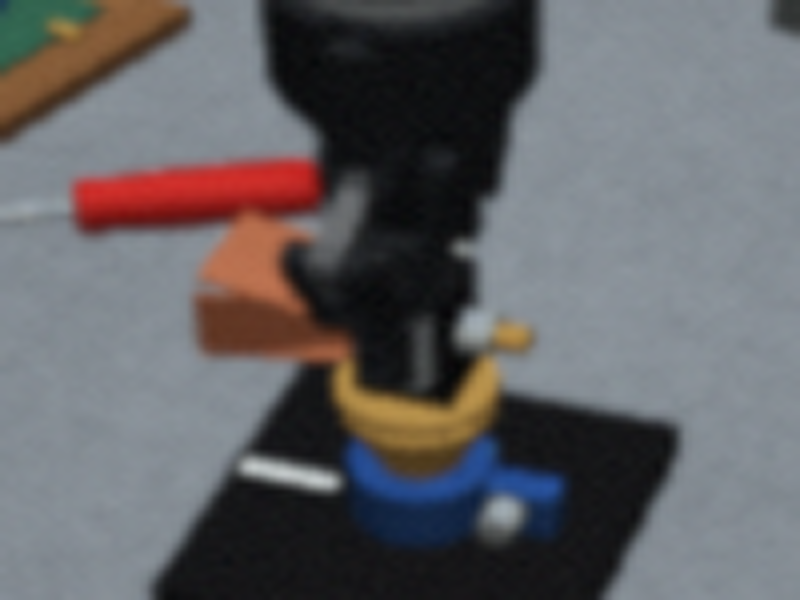

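The crop shows the flange sitting just above the cup's mouth at about (415,420), with the horn in line with the white mark. I'll press on to about 12 N.

>>> apply_moves(
  plan=[
    [-0.01,-0.01,-0.04,0,0,0,1],
    [0,0,0,0,0,0,1],
    [0,0,-0.04,0,0,0,1],
    [0,0,0,0,0,0,1],
    [0,0,0,0,0,0,1],
  ],
)

```text
time: 21.72
eef_pos: [0.5168, 0.2012, 0.0947]
ee_rot: [-179.9, 0.1, -162.4]
wrist_force: [-1.0, -1.0, 6.8]
width: 0.0256
grip_force: 61.2
```

```bash
python3 - <<'E'
from h import *
s=ctrl.get_state(); print(s["eef_pos"],s["wrist_force"],s["torque"],s["ee_rot"])
E
```

```text
[0.51682217 0.20119997 0.09472652] [-0.98292698 -0.98483975  6.79550035] [-0.16579164  0.26394681  0.00794877] [-1.79919712e+02  8.62183747e-02 -1.62390477e+02]
```

>>> apply_moves(
  plan=[
    [-0.02,-0.03,-0.05,0,0,0,1],
    [0,0,0,0,0,0,1],
    [0,0,-0.04,0,0,0,1],
    [0,0,0,0,0,0,1],
    [0,0,0,0,0,0,1],
  ],
)

```text
time: 22.13
eef_pos: [0.5169, 0.2012, 0.0947]
ee_rot: [-179.9, 0.1, -162.4]
wrist_force: [-2.4, -0.7, 12.3]
width: 0.0254
grip_force: 61.8
```

```bash
python3 - <<'E'
from h import *
s=ctrl.get_state(); print(s["eef_pos"],s["wrist_force"],s["torque"],s["ee_rot"])
E
```

```text
[0.51688039 0.20117354 0.09468975] [-2.35073354 -0.66189148 12.3330586 ] [-0.19201243  0.60691434  0.01546495] [-1.79946855e+02  1.45604000e-01 -1.62389248e+02]
```

>>> apply_moves(
  plan=[
    [-0.01,0,0.03,0,0,0,1],
    [0,0,0,0,0,0.05,1],
    [0,0,0,0,0,0.05,1],
    [0,0,0,0,0,0.05,1],
    [0,0,0,0,0,0,1],
  ],
)

```text
time: 22.55
eef_pos: [0.5169, 0.2011, 0.0947]
ee_rot: [-179.9, 0.1, -153.7]
wrist_force: [-1.1, -0.7, 10.4]
width: 0.0258
grip_force: 61.4
```

```bash
python3 - <<'E'
from h import *
s=ctrl.get_state(); print(s["eef_pos"],s["wrist_force"],s["torque"],s["ee_rot"])
E
```

```text
[0.51686632 0.20111179 0.09470314] [-1.05336267 -0.66071986 10.41365956] [-0.15788066  0.39275045  0.00727885] [-1.79917433e+02  1.41423842e-01 -1.53714163e+02]
```

>>> apply_moves(
  plan=[
    [0,0,0,0,0,0.06,1],
    [0,0,0,0,0,0.06,1],
    [0,0,0,0,0,0.06,1],
    [0,0,0,0,0,0.06,1],
    [0,0,0,0,0,0.055,1],
  ],
)

```text
time: 22.97
eef_pos: [0.5169, 0.201, 0.0947]
ee_rot: [-179.9, 0.1, -136.8]
wrist_force: [-2.0, -0.9, 10.1]
width: 0.0253
grip_force: 61.4
```

>>> apply_moves(
  plan=[
    [0,0,0,0,0,0,1],
    [0,0,0,0,0,0,1],
    [0,0,0,0,0,0,1],
  ],
)

```text
time: 23.22
eef_pos: [0.5169, 0.201, 0.0947]
ee_rot: [-179.9, 0.1, -136.9]
wrist_force: [-1.8, -1.1, 11.0]
width: 0.0253
grip_force: 61.4
```

```bash
python3 - <<'E'
from h import *
s=ctrl.get_state(); print(s["eef_pos"],s["wrist_force"],s["torque"],s["ee_rot"])
S=cam("side")["color"]; cv2.imwrite("pics/S5.png",S); cv2.imwrite("pics/c5.png",cv2.resize(S[230:320,240:340],(800,600),interpolation=cv2.INTER_CUBIC))
E
```

```text
[0.51688146 0.20096552 0.09468454] [-1.79413237 -1.12586324 10.96424646] [-0.31412778  0.39448984  0.03335918] [-1.79865839e+02  1.16623599e-01 -1.36888423e+02]
```

View pics/c5.png

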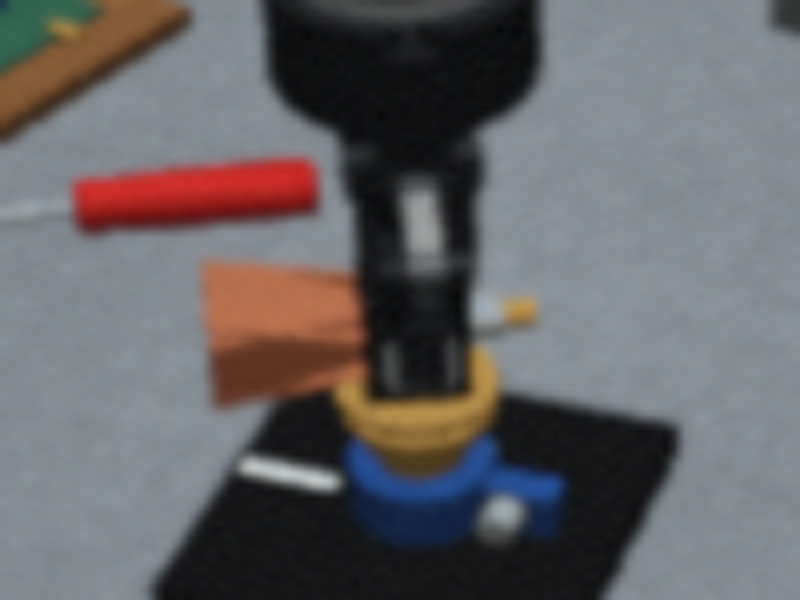

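The horn has swung counter-clockwise by about 25° with the flange still on the cup. Now I'll swing it clockwise.

>>> apply_moves(
  plan=[
    [0,0,0,0,0,-0.059,1],
    [0,0,0,0,0,-0.059,1],
    [0,0,0,0,0,-0.059,1],
    [0,0,0,0,0,-0.059,1],
    [0,0,0,0,0,-0.059,1],
  ],
)

```text
time: 23.68
eef_pos: [0.5168, 0.2011, 0.0947]
ee_rot: [-179.9, 0.1, -153.9]
wrist_force: [-1.2, -0.6, 10.9]
width: 0.0252
grip_force: 61.4
```

>>> apply_moves(
  plan=[
    [0,0,0,0,0,-0.059,1],
    [0,0,0,0,0,-0.059,1],
    [0,0,0,0,0,-0.059,1],
    [0,0,0,0,0,-0.059,1],
    [0,0,0,0,0,-0.059,1],
  ],
)

```text
time: 24.1
eef_pos: [0.5168, 0.2012, 0.0947]
ee_rot: [-180.0, 0.1, -170.8]
wrist_force: [-2.1, -0.3, 9.9]
width: 0.0252
grip_force: 61.4
```

>>> apply_moves(
  plan=[
    [0,0,0,0,0,-0.059,1],
    [0,0,0,0,0,-0.059,1],
    [0,0,0,0,0,-0.059,1],
    [0,0,0,0,0,-0.059,1],
    [0,0,0,0,0,-0.059,1],
  ],
)

```text
time: 24.52
eef_pos: [0.5169, 0.2014, 0.0947]
ee_rot: [180.0, 0.1, 172.3]
wrist_force: [-1.3, -0.4, 9.6]
width: 0.0251
grip_force: 61.3
```

>>> apply_moves(
  plan=[
    [0,0,0,0,0,0,1],
    [0,0,0,0,0,0,1],
    [0,0,0,0,0,0,1],
  ],
)

```text
time: 24.77
eef_pos: [0.5169, 0.2014, 0.0947]
ee_rot: [180.0, 0.1, 172.4]
wrist_force: [-1.0, -0.1, 10.3]
width: 0.0253
grip_force: 61.4
```

>>> apply_moves(
  plan=[
    [0,0,0,0,0,0.055,1],
    [0,0,0,0,0,0.055,1],
    [0,0,0,0,0,0.055,1],
    [0,0,0,0,0,0.055,1],
    [0,0,0,0,0,0.055,1],
  ],
)

```text
time: 25.18
eef_pos: [0.5168, 0.2012, 0.0947]
ee_rot: [-180.0, 0.1, -171.7]
wrist_force: [-1.5, -0.1, 11.0]
width: 0.0255
grip_force: 61.4
```

>>> apply_moves(
  plan=[
    [0,0,0,0,0,0.055,1],
    [0,0,0,0,0,0.055,1],
    [0,0,0,0,0,0.055,1],
    [0,0,0,0,0,0,1],
    [0,0,0,0,0,0,1],
  ],
)

```text
time: 25.6
eef_pos: [0.5168, 0.2012, 0.0947]
ee_rot: [-179.9, 0.1, -162.4]
wrist_force: [-1.4, -0.7, 9.7]
width: 0.0256
grip_force: 61.4
```

```bash
python3 - <<'E'
from h import *
s=ctrl.get_state(); print(s["eef_pos"],s["wrist_force"],s["torque"],s["ee_rot"])
E
```

```text
[0.51683051 0.20115411 0.09467717] [-1.38799849 -0.68892253  9.69249175] [-0.13518144  0.39128007  0.05263657] [-1.79944332e+02  1.41109906e-01 -1.62378898e+02]
```

>>> apply_moves(
  plan=[
    [0,0,0.06,0,0,0,1],
    [0,0,0.06,0,0,0,1],
    [0,0,0,0,0,0,1],
    [0,0,0,0,0,0,1],
  ],
)

```text
time: 25.93
eef_pos: [0.5167, 0.2011, 0.0949]
ee_rot: [-179.9, 0.1, -162.4]
wrist_force: [0.4, -0.1, 5.0]
width: 0.0252
grip_force: 60.8
```

>>> apply_moves(
  plan=[
    [0,0,0.06,0,0,0,1],
    [0,0,0,0,0,0,1],
    [0,0,0,0,0,0,1],
  ],
  force=25,
)

```text
time: 26.18
eef_pos: [0.5166, 0.2011, 0.0953]
ee_rot: [-179.9, 0.1, -162.4]
wrist_force: [1.8, 0.1, 3.2]
width: 0.025
grip_force: 60.7
```

>>> apply_moves(
  plan=[
    [0,0,0,0,0,0,0.65],
    [0,0,0,0,0,0,0.55],
    [0,0,0,0,0,0,0.45],
    [0,0,0,0,0,0,0.35],
    [0,0,0,0,0,0,0.3],
  ],
)

```text
time: 26.6
eef_pos: [0.5155, 0.2008, 0.0948]
ee_rot: [-179.9, -0.1, -162.4]
wrist_force: [-0.3, 0.7, -0.3]
width: 0.0598
grip_force: 0.0
```

```bash
python3 - <<'E'
from h import *
s=ctrl.get_state(); print(s["eef_pos"],s["wrist_force"],s["ee_rot"])
S=cam("side")["color"]; cv2.imwrite("pics/S6.png",S); cv2.imwrite("pics/c6.png",cv2.resize(S[230:320,240:340],(800,600),interpolation=cv2.INTER_CUBIC))
E
```

```text
[0.51548045 0.20079091 0.09477104] [-0.29801466  0.74922742 -0.32991119] [-1.79944376e+02 -5.35349781e-02 -1.62380923e+02]
```

View pics/c6.png

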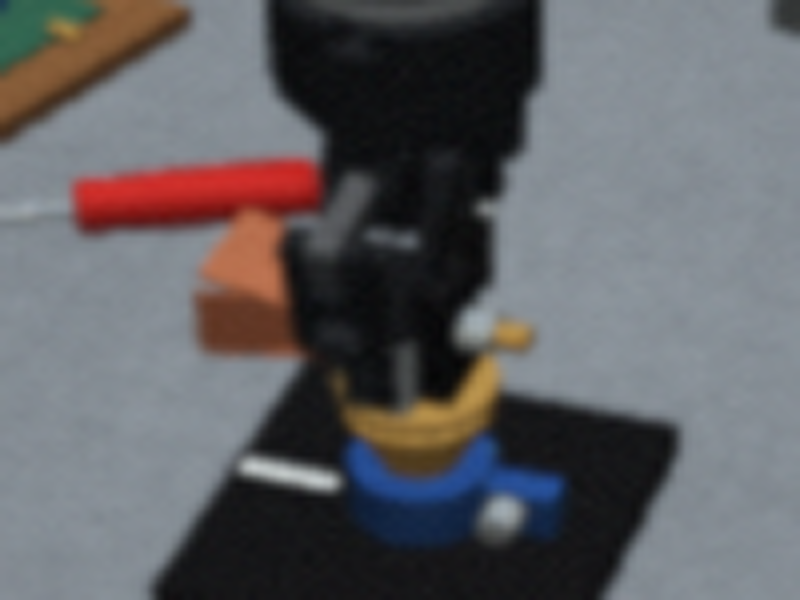

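The horn stands upright in the cup with the fingers clear of it. I'll retreat straight up, move back, and check.

>>> apply_moves(
  plan=[
    [0,0,0.5,0,0,0,0.3],
    [0,0,1,0,0,0,0.3],
    [0,0,2,0,0,0,0.3],
    [0,0,3,0,0,0,0.3],
    [0,0,3,0,0,0,0.3],
  ],
)

```text
time: 27.07
eef_pos: [0.5153, 0.2007, 0.1915]
ee_rot: [-179.9, -0.1, -162.4]
wrist_force: [0.7, 0.1, -0.4]
width: 0.0602
grip_force: 0.0
```

>>> apply_moves(
  plan=[
    [0,0,3,0,0,0,0.3],
    [0,-3,1,0,0,0,0.3],
    [0,-4,0,0,0,0,0.3],
    [0,-4,0,0,0,0,0.3],
    [0,-4,0,0,0,0,0.3],
  ],
)

```text
time: 27.48
eef_pos: [0.5163, 0.0499, 0.232]
ee_rot: [-179.9, 0.2, -162.3]
wrist_force: [0.6, -0.6, 0.2]
width: 0.0599
grip_force: 0.0
```

>>> apply_moves(
  plan=[
    [0,-4,0,0,0,0,0.3],
    [0,-4,0,0,0,0,0.3],
    [0,-3,0,0,0,0,0.3],
    [0,0,0,0,0,0,0.3],
    [0,0,0,0,0,0,0.3],
  ],
)

```text
time: 27.9
eef_pos: [0.5161, -0.0605, 0.2312]
ee_rot: [-179.9, 0.1, -162.6]
wrist_force: [1.0, 0.2, -0.1]
width: 0.0599
grip_force: 0.0
```

```bash
python3 - <<'E'
from h import *
T=cam("top");t=T["color"];s=cam("side")["color"]
t0=cv2.imread("pics/top0.png")
c=lambda im,x,y,w,h:cv2.resize(im[y:y+h,x:x+w],(400,300),interpolation=cv2.INTER_CUBIC)
cv2.imwrite("pics/end.png",np.vstack([np.hstack([c(t,190,205,100,75),c(t,370,190,100,75)]),np.hstack([c(s,245,250,100,75),c(s,325,170,100,75)])]))
H=cv2.cvtColor(t,cv2.COLOR_BGR2HSV)
m=np.zeros_like(H[:,:,0]); m[200:250,205:260]=cv2.inRange(H,(3,120,60),(12,255,255))[200:250,205:260]
r=cv2.minAreaRect(max(cv2.findContours(m,0,1)[0],key=cv2.contourArea)); 
M=cv2.moments(m,True); p=onz(T,M['m10']/M['m00'],M['m01']/M['m00'],.13); print(r,p,"yaw",np.degrees(np.arctan2(p[1]-.201,p[0]-.5168)))
E
```

```text
((223.7738800048828, 227.5270233154297), (22.158987045288086, 19.90443992614746), 75.0685806274414) [0.55327631 0.21030733 0.13      ] yaw 14.314218841864104
```

View pics/end.png

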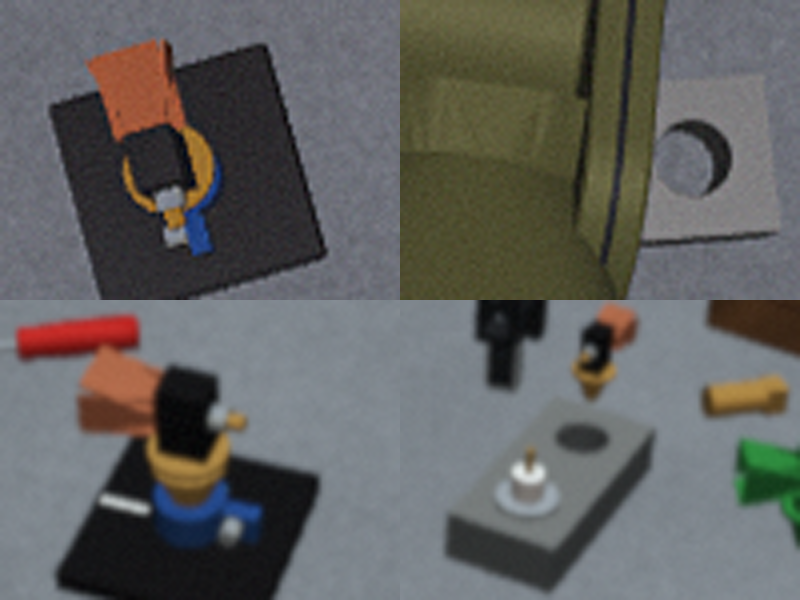

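The final view shows the horn upright in the cup, facing along the line: its mouth edge slopes about 18° at crop (128,52). The dock's hole is empty and the stub is undisturbed. Handing in.

```bash
python3 -c "
from bench import ctrl
print(ctrl.hand_in())"
```

```text
the job is handed in; nothing more can be done
None
```

I handed the job in at about 28 s of the 64 s: the horn is released and upright in the stand's cup, facing along the white line, after about 12 N of push (peak about 14 N) and a 25° swing each way; full seating was judged from height, force and camera views, because the interface gave no pin reading.

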